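Tuck the shield cover under the grounding flap and hold it down

ROBOT

A 6-joint arm with a two-finger parallel gripper is mounted at the origin on the work surface. World frame = base frame: x ahead of the robot, y to its left, z up, the work surface at z = 0. Lengths are in m, angles in rad, forces in N, time in s.
With the tool pointing down it reaches from about 0.375 to 0.9 m from the base axis. Payload 3.1 kg.
Tool frame: the origin (TCP) lies at the very end of the fingers, on their centre line; the grasp point (between the pads) lies 19 mm behind it; x points along the fingers, z is the direction in which the jaws open and shut, and the axes are right-handed (so a half turn about x gives the same grasp; the last joint's range is limited). The gripper opens to 85 mm and grips with 20 to 120 N. Pads are 22 mm wide; open, the fingers measure 114 mm over their backs; the gripper's body (76 mm by 85 mm) begins 54 mm behind the grasp point. The pads swing forward as they close: fully open they stand 13 mm farther back than shut.
Start: joints at [1.155, 0.527, 1.433, -0, 1.181, -0.178], TCP at [0.147, 0.608, 0.231] pointing down, gripper open.
Joint ranges: [-3.08, 3.08], [-0.75, 2.2], [0.22, 2.44], [-1.43, 4.57], [0, 2.65], [-2.85, 2.85]. Speed limits (rad/s): [2.79, 2.79, 3.14, 3.14, 3.14, 3.14].

INTERFACE

Orientations are given as a unit quaternion [x, y, z, w].
In Python, from station import manip, viewer, job gives the robot as it stands.
- The arm moves only by the tool move_arm, never from a script. Its argument "deltas" is one flat list of numbers, 7 for each row, row after row: the finger opening in mm, from 0 to 85.4, then the shift along the tool's x, y, z in mm, then the turn, a rotation vector about the tool's x, y, z in degrees. In form: [jaw, tx, ty, tz, rx, ry, rz, jaw, tx, ty, tz, rx, ry, rz, ...]. A call has 1 to 10 rows; each row shifts and turns the commanded pose from where the row before left it, along the tool's axes as they then stand; what a row does not reach is not made up. A row lasts 1/10 s, in which the tool goes at most 50 mm and 8.59 degrees, less where a joint would pass 70% of its speed; a pose out of reach is approached as far as the arm can. A call is refused whole if a number of a shift passes 50 or a number of a turn 8.59, either way. A call with a gripper value outside its range is refused whole. The fingers move at their own pace and stop on an object; "force" is the grip in N (left out, the last holds). Time passes only in rows, so rows that do not move let the fingers close. It gives the time, the measured TCP pose, the force and the opening at its end, in the units of the state.
- manip.sense(): the state, without advancing time (a new reading comes with each control period).
- viewer.snapshot(name): name is "scene" or "top" or "wrist"; returns a dict with "image" (400x640x3 uint8, red, green, blue), "depth" (400x640 float32, m along the optical axis (not along the pixel's ray), 0 where there is no reading), "fovy" (degrees; the focal length in pixels is half the picture's height over the tangent of half this angle, whatever the lens; pixels are square), "cx", "cy" (the principal point, pixels), "R" (3x3) and "t" (3): a world point X has camera coordinates R X + t. Camera axes: x right, y down, z forward; pixel columns grow to the right and rows downward; lengths in m; the calibration is good to about 2 mm. A picture is of the moment at which its call begins.
- job.sign_off(): hands the job in, once; it reports no verdict.
The state is a dict: "t": time; "q": joint angles; "qd": joint speeds; "tau": joint torques, N m; "tcp_pos": TCP position; "tool_rot": TCP orientation; "force": force on the tool from outside, world axes, zero at the start; "ft_torque": the same for the moment, N m; "finger_gap": opening from 0.0 (shut) to 1.0 (fully open).
Only numpy, scipy, OpenCV 4.12 (cv2) and the standard library are available. Lean on these libraries where they do the work, as an engineer would, in place of code of your own. Each camera call takes 0.05 s, during which the arm holds its last target.

TASK

Take the long steel cover plate by its black grip bar and slide its free edge under the copper grounding flap of the test fixture, about 20 mm in, square to the flap and midway across the aluminium bed, without lifting the flap. Then press the cover flat on the bed so that the sprung bed sinks a few millimetres, and finish while still gripping the bar and holding it pressed down, as the measurement runs now. Leave the short spare cover and everything else on the bench where it is.

Things in the scene. Friction and masses are not known exactly. Their poses are not given: they have to be found in the camera images.
- cover_grip (a point): Centre of the long cover's grip bar, an upright black plastic bar fixed on the plate: 12 mm thick (x), 44 mm long (y), 36 mm high above the plate. The point is half-way up it, 21 mm above the plate's underside, midway across, 68 mm behind the free (+y) edge and 32 mm ahead of the rear edge. Axes are the plate's, z up. At the start +y points roughly to the robot's left.
- cover_edge (a point): Middle of the free (+y) edge of the long cover, on its underside; axes as the plate's (y out over this edge, z up). The cover is a loose flat steel plate, 60 mm (x) by 100 mm (y) by 3 mm thick, about 90 g, lying on the bench.
- lap_line (a point): Point of the fixture on the unpressed bed's upper face, right below the middle of the flap's free lip, 40 mm above the bench. +y points in under the flap (the way to tuck), x along the lip, z up. The bed is a level aluminium plate 80 mm wide (x), from 120 mm before this point (-y) to 30 mm past it (+y). Nothing stands beside it.
- fixture: Test fixture fixed to the bench: grey base 110 (x) by 220 (y) by 22 mm high; the bed lies over it. Origin on the bench, 15 mm before lap_line along -y; same axes. At its +y end, from 54 mm past lap_line, an aluminium hinge block, top 46 mm above the bench, carries the flap.
- bed (a joint): How far the sprung bed is pressed straight down, m: 0 = up, 0.006 = at its stop. It needs about 2 N to start and 2 N more for each mm; it cannot tilt.
- flap (a joint): Angle of the copper flap, rad: 0 = lying level as it should, grows as its lip is lifted. It is 84 mm wide (x), 2 mm thick and reaches 60 mm from its lip (over lap_line) along +y to its hinge; its underside is 6 mm above the unpressed bed. Only its 40 g and a weak spring hold it down (about half a newton at the lip).
- spare_mid (a point): Middle of the short spare cover, a bystander: a square steel plate 60 by 60 by 3 mm with a round black knob, 24 mm across and 26 mm high, at its centre; this point is 15 mm above its underside. It and the long cover swap places from start to start.
- adapter_a: Bystander: brass coaxial adapter standing upright, 22 mm across, 36 mm high; origin under its centre.
- adapter_b: Bystander: a second adapter like adapter_a.
- multimeter: Bystander: grey handheld multimeter lying on its back, 85 by 165 by 36 mm; origin under its centre.
- tray: Bystander: grey plastic parts tray, 120 by 90 by 28 mm; origin under its centre.
- screwdriver: Bystander: screwdriver lying on the bench beyond the fixture.
- solvent: Bystander: white plastic solvent bottle, 50 mm across, 110 mm high; origin under its centre.
- shim_box: Bystander: small cardboard box, 70 by 50 by 30 mm; origin under its centre.
Not all that is in view belongs to the job. What is shaped like the part that bears cover_grip but pink or yellow is not meant.

How it is judged:
On the way, in this order (a step that is already met when the one before it is completed fails the run):
1. the long cover is lifted clear of the bench (height (world z) of cover_grip above 0.05 m), for 0.1 s.
2. its free edge is under the flap (y of cover_edge in the frame of lap_line between 0.004 and 0.05 m and z of cover_edge in the frame of lap_line between -0.01 and 0.004 m and x of cover_edge in the frame of lap_line between -0.03 and 0.03 m), for 0.1 s.
At the end, for the whole second after the job is handed in: The long cover's free edge is 12 to 32 mm in under the flap, midway across the bed to 10 mm, square to 5 degrees and flat to 2 degrees; the bed is pressed down by more than 2 mm under it; the flap lies level (under 0.03 rad); the fingers still grip the bar; all this at rest through the last second (y of cover_edge in the frame of lap_line between 0.012 and 0.032 m and x of cover_edge in the frame of lap_line between -0.01 and 0.01 m and z of cover_edge in the frame of lap_line between -0.008 and 0 m and angle between the y axis of cover_edge and the y axis of lap_line, either way round below 0.09 rad and angle between cover_edge's own z axis and vertical below 0.035 rad and value of joint bed above 0.002 m and value of joint flap below 0.03 rad and distance between the grasp point and cover_grip below 0.03 m and contact force between the fingers and cover above 2 N and contact force between cover and bed above 3 N and linear speed of cover below 0.01 m/s); the arm keeps its last pose, push and grip.
It fails at once if the flap is lifted (beyond 0.08 rad, 5 mm at its lip) (value of joint flap above 0.08 rad).
It fails at once if the spare cover or another bystander is moved by more than 25 mm (distance of any of spare_mid, adapter_a, adapter_b, multimeter, tray, screwdriver, solvent, shim_box from where it was at the start of the episode above 0.025 m).
It also fails if it takes over 34 s, if anything falls off the work surface, if the arm or the gripper's body presses on something with over 40 N, if the wrist force passes 120 N, or if a joint passes its speed limit or range.

## Working session

There is one attempt and no reset: what is moved stays moved. The work goes in short steps, Python scripts to look and compute and a tool call to move; the robot and the scene stay as the last step left them, time stands still between calls to the robot, and variables do not carry over. Pictures are saved under pics/ and viewed, and the job is handed in when it is done.

Besides the shell and the picture viewer there is one more tool, called by a JSON object that holds its "name" and its "arguments", one argument or row to a line. move_arm: Moves the arm, as the interface text tells. Its arguments: {"type":"object","properties":{"deltas":{"type":"array"},"force":{"type":"number"}},"required":["deltas"]}

```bash
mkdir -p pics; ls
cat > h.py <<'E'
import numpy as np, cv2
from station import manip, viewer, job
def snap(n,fn=None):
    s=viewer.snapshot(n)
    if fn: cv2.imwrite('pics/'+fn,s['image'][:,:,::-1])
    np.savez('%s.npz'%(fn or n),**s)
    return s
def load(fn): return dict(np.load('%s.npz'%fn))
def ray(s,u,v):
    f=200/np.tan(np.radians(float(s['fovy']))/2)
    d=np.array([(u-s['cx'])/f,(v-s['cy'])/f,1.0]); R=s['R']
    return -R.T@s['t'], R.T@d
def onz(s,u,v,z):
    c,d=ray(s,u,v); return c+d*(z-c[2])/d[2]
def proj(s,X):
    f=200/np.tan(np.radians(float(s['fovy']))/2)
    c=s['R']@np.array(X)+s['t']; return c[:2]/c[2]*f+np.array([s['cx'],s['cy']])
def cloud(s):
    f=200/np.tan(np.radians(float(s['fovy']))/2)
    h,w=s['depth'].shape
    u,v=np.meshgrid(np.arange(w),np.arange(h)); d=s['depth']
    P=np.stack([(u-s['cx'])/f*d,(v-s['cy'])/f*d,d],-1)
    return (P-s['t'])@s['R']
E
python3 - <<'E'
from h import *
for n in ['scene','top','wrist']:
    s=snap(n,n+'0.png'); print(n,s['fovy'],s['cx'],s['cy'],-s['R'].T@s['t'],s['R'][2])
st=manip.sense(); print(st)
E
```

```text
pics
scene 42.93141393122448 318.5148411306315 196.3176581209036 [ 1.5808823  -0.2964593   1.19757545] [-0.66206727  0.15838291 -0.73251743]
top 55.53928793258518 319.72652300917866 194.73072867370382 [ 0.40225537 -0.06025613  1.13849068] [ 0.13684037  0.02634064 -0.99024284]
wrist 66.6453190743477 323.3361486241684 203.677023983502 [0.0782863  0.62343453 0.37348918] [ 0.27129459 -0.06734747 -0.96013726]
{'t': 0.15, 'q': array([ 1.15552599e+00,  5.28244676e-01,  1.43360715e+00, -5.06293040e-05,
        1.18142775e+00, -1.78491913e-01]), 'qd': array([ 1.69187582e-03, -3.26712378e-03, -5.54146367e-03,  7.77774777e-04,
        7.75583899e-05, -1.74715968e-03]), 'tau': array([ 8.75462010e-04, -4.42741191e+01, -1.78277814e+01, -2.25204644e-04,
        5.66104180e-03, -1.16536319e-05]), 'tcp_pos': array([0.14635943, 0.60704859, 0.23056358]), 'tool_rot': array([-0.43774338,  0.55607099,  0.43715433,  0.55503322]), 'force': array([-0.90915472,  0.54459905,  0.09122404]), 'ft_torque': array([0.00934143, 0.00430012, 0.0125458 ]), 'finger_gap': 0.9955978459888408}
```

View pics/scene0.png

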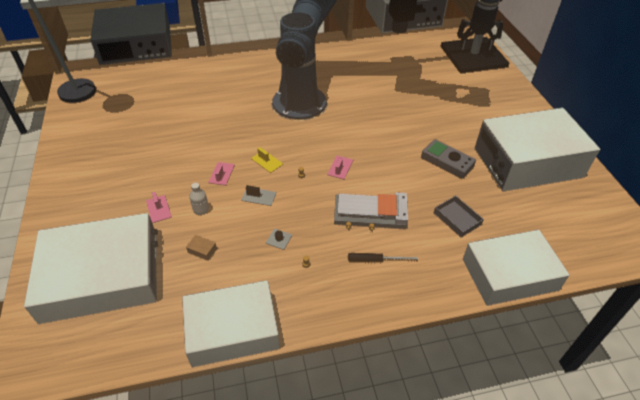

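View pics/top0.png

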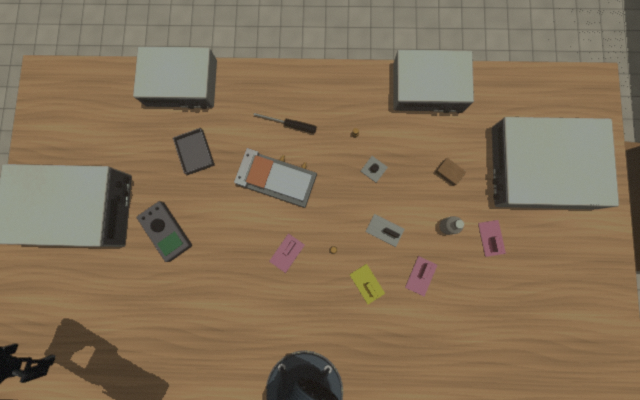

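View pics/wrist0.png

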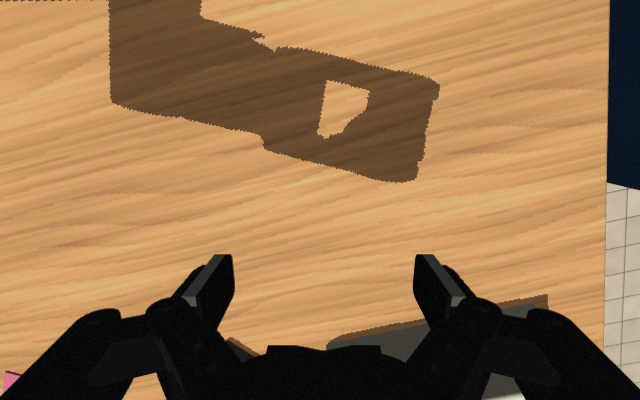

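Candidates (top view): grey plate with bar (385,230); pink plates (287,253), (421,275), (492,239); yellow plate (368,284); short spare with round knob (373,168). By the description I choose the grey one at (385,230). Next I check it in a close crop.

Run:
```python
from h import *
t=load('top0.png'); s=load('scene0.png')
a=cv2.resize(t['image'][145:265,225:425],(800,480),interpolation=cv2.INTER_CUBIC)
b=cv2.resize(s['image'][170:260,230:430],(800,360),interpolation=cv2.INTER_CUBIC)
cv2.imwrite('pics/cropt.png',a[:,:,::-1]);cv2.imwrite('pics/crops.png',b[:,:,::-1])
for u,v,z in [(385,230,.003),(373,168,.003),(276,178,.04)]: print(u,v,onz(t,u,v,z).round(4))
# hsv of plate etc
hsv=cv2.cvtColor(t['image'],cv2.COLOR_RGB2HSV)
for p in [(376,226),(384,237),(390,232),(290,180),(259,170),(245,165),(300,200)]: print(p,hsv[p[1],p[0]],t['depth'][p[1],p[0]])
```

```text
385 230 [ 0.4579 -0.2266  0.003 ]
373 168 [ 0.6448 -0.1898  0.003 ]
276 178 [0.6009 0.0991 0.04  ]
(376, 226) [ 36  20 125] 1.1297944
(384, 237) [ 30  20 125] 1.1223444
(390, 232) [17 45 51] 1.0878309
(290, 180) [ 70  10 156] 1.1145153
(259, 170) [ 12 137 145] 1.1164495
(245, 165) [ 26  12 149] 1.1214527
(300, 200) [30 12 87] 1.1236959
```

View pics/cropt.png

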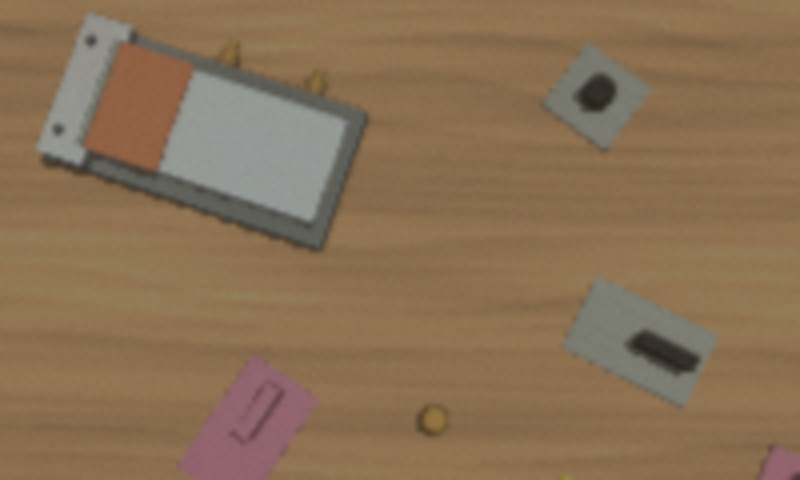

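View pics/crops.png

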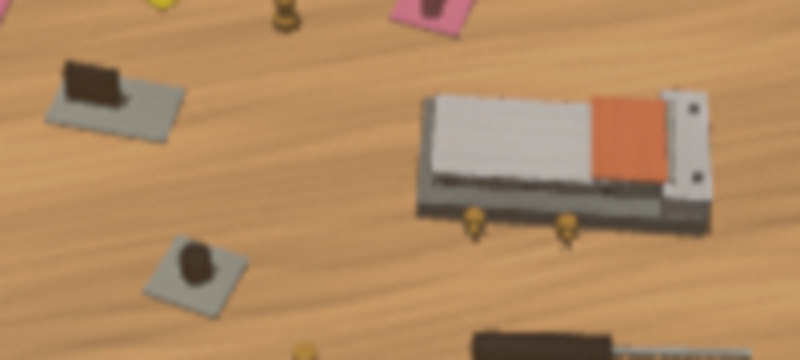

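The crop shows a grey long plate with an upright black bar at crop-top (662,350), a short spare with a round knob at (597,92), and the fixture with a copper flap at (140,105). The choice is confirmed: the bar sits at the plate's rear end and the free edge faces the fixture. Now I measure both.

```bash
cat > m.py <<'E'
from h import *
def maskcomp(m,uv):
    n,l=cv2.connectedComponents(m.astype(np.uint8)); return l==l[uv[1],uv[0]]
def rect(m,s,z):
    ys,xs=np.nonzero(cv2.morphologyEx(m.astype(np.uint8),cv2.MORPH_CLOSE,np.ones((3,3))))
    c=[];
    P=np.array([onz(s,u,v,z)[:2] for u,v in zip(xs,ys)],np.float32)
    r=cv2.minAreaRect(P*1000); return r,cv2.boxPoints(r)
E
python3 - <<'E'
from m import *
t=load('top0.png'); s=load('scene0.png')
for nm,im,pu,fu in [('top',t,(376,226),(259,170)),('scene',s,(266,198),(387,205))]:
    I=im['image'].astype(int); hsv=cv2.cvtColor(im['image'],cv2.COLOR_RGB2HSV).astype(int)
    pl=hsv[...,1]<60
    m=maskcomp(pl,pu)
    print(nm,'plate',m.sum()); r,b=rect(m,im,.003); print(r,b.round(1).tolist())
    m=maskcomp((hsv[...,1]>100)&(hsv[...,0]<14)&(hsv[...,2]>100)&(I[...,0]>1.7*I[...,1]*.9),fu)
    ys,xs=np.nonzero(m); print('flap',m.sum(),xs.min(),xs.max(),ys.min(),ys.max()); r,b=rect(m,im,.048); print(r,b.round(1).tolist())
P=cloud(t)
hsv=cv2.cvtColor(t['image'],cv2.COLOR_RGB2HSV).astype(int)
for z0,z1 in [(.03,.043),(.042,.052)]:
  m=(P[...,2]>z0)&(P[...,2]<z1); m[:,:225]=0;m[:,325:]=0;m[:140]=0;m[215:]=0
  print(z0,m.sum(), P[m][:,2].mean()); 
print(P[175:185,285:295,2].mean(),P[168:172,257:262,2].mean(),P[150:153,300:330,2].mean())
E
```

```text
top plate 658
((458.3313903808594, -225.68406677246094), (98.30438995361328, 58.94670486450195), 64.47193145751953) [[410.6000061035156, -257.29998779296875], [463.70001220703125, -282.70001220703125], [506.1000061035156, -194.0], [452.8999938964844, -168.60000610351562]]
flap 255999 0 639 0 399
((570.4365234375, 0.5179443359375), (1191.5880126953125, 1996.3515625), 0.5657920837402344) [[-35.20000076293945, 992.7999877929688], [-15.5, -1003.5], [1176.0999755859375, -991.7000122070312], [1156.300048828125, 1004.5]]
scene plate 298
((457.2188415527344, -225.34605407714844), (97.26978302001953, 56.70115280151367), 64.99259948730469) [[411.0, -257.3999938964844], [462.3999938964844, -281.3999938964844], [503.5, -193.3000030517578], [452.1000061035156, -169.3000030517578]]
flap 368 378 396 194 215
((619.0687255859375, 148.1266326904297), (54.14435577392578, 83.80236053466797), 72.50157165527344) [[571.0, 134.89999389648438], [650.9000244140625, 109.69999694824219], [667.2000122070312, 161.3000030517578], [587.2000122070312, 186.5]]
0.03 1002 0.03991091098935853
0.042 1194 0.04673812986349637
0.04039363267625024 0.04881066526135183 0.0008397269437376008
```

Run:
```python
from m import *
t=load('top0.png'); s=load('scene0.png')
for nm,im,fu,bu in [('top',t,(259,170),(290,182)),('scene',s,(387,205),(365,203))]:
    hsv=cv2.cvtColor(im['image'],cv2.COLOR_RGB2HSV).astype(int)
    m=maskcomp((hsv[...,1]>105)&((hsv[...,0]<14)),fu) if 1 else 0
    print(nm,hsv[fu[1],fu[0]],m[fu[1],fu[0]])
    z=np.zeros_like(m);z[fu[1]-25:fu[1]+25,fu[0]-30:fu[0]+30]=1
    m=maskcomp((hsv[...,1]>105)&(hsv[...,0]<=13)&z,fu);print(m.sum())
    r,b=rect(m,im,.048); print('flap',r,b.round(1).tolist())
    v=hsv[bu[1],bu[0]];print(v)
    m=maskcomp((hsv[...,1]<30)&(hsv[...,2]>v[2]-25),bu);print(m.sum())
    r,b=rect(m,im,.04); print('bed',r,b.round(1).tolist())
# bar
for nm,im,w in [('top',t,(378,222,402,243)),('scene',s,(243,183,265,200))]:
    hsv=cv2.cvtColor(im['image'],cv2.COLOR_RGB2HSV).astype(int)
    m=np.zeros(hsv.shape[:2],bool); u0,v0,u1,v1=w
    m[v0:v1,u0:u1]=hsv[v0:v1,u0:u1,2]<75
    print('bar',m.sum()); r,b=rect(m,im,.021);print(r)
```

```text
top [ 12 137 145] True
525
flap ((618.8067626953125, 148.53494262695312), (55.523353576660156, 83.41548156738281), 72.68997192382812) [[570.7000122070312, 134.39999389648438], [650.4000244140625, 109.5999984741211], [666.9000244140625, 162.60000610351562], [587.2000122070312, 187.39999389648438]]
[ 84   8 153]
1070
bed ((593.1405029296875, 64.18961334228516), (119.61383056640625, 78.78048706054688), 72.56707000732422) [[537.5999755859375, 18.899999618530273], [612.7999877929688, -4.699999809265137], [648.5999755859375, 109.4000015258789], [573.5, 133.10000610351562]]
scene [ 10 159 193] True
404
flap ((619.0048217773438, 148.8416748046875), (58.60745620727539, 87.31028747558594), 74.89690399169922) [[569.2000122070312, 131.89999389648438], [653.5, 109.19999694824219], [668.7999877929688, 165.8000030517578], [584.5, 188.5]]
[ 15  22 184]
703
bed ((592.3596801757812, 61.87701416015625), (116.83466339111328, 76.38336944580078), 73.57428741455078) [[539.2000122070312, 16.600000381469727], [612.5, -5.0], [645.5, 107.0999984741211], [572.2000122070312, 128.6999969482422]]
bar 91
((449.60919189453125, -239.60926818847656), (47.72563552856445, 15.766392707824707), 64.62898254394531)
bar 98
((448.9598388671875, -241.12808227539062), (49.014888763427734, 33.016883850097656), 64.85491180419922)
```

```bash
cat >> m.py <<'E'
from scipy.spatial.transform import Rotation as R
def plan(target,yaw_y_deg,sgn=1,st=None):
    "tool x down, tool z = sgn*plate x. returns shift in tool axes mm and rotvec deg (world-total, in tool frame)"
    st=st or manip.sense()
    R0=R.from_quat(st['tool_rot']); a=np.radians(yaw_y_deg)
    xt=np.array([0,0,-1.]); zt=sgn*np.array([np.sin(a),-np.cos(a),0]); yt=np.cross(zt,xt)
    Rt=R.from_matrix(np.stack([xt,yt,zt],1))
    return R0.inv().apply(np.array(target)-st['tcp_pos'])*1000,(R0.inv()*Rt).as_rotvec()*180/np.pi
E
python3 - <<'E'
from m import *
st=manip.sense(); print(R.from_quat(st['tool_rot']).as_matrix().round(3))
for sg in (1,-1): print(plan([.4502,-.2419,.1],64.5,sg))
print(plan([.5,.25,.23],64.5,1))
E
```

```text
[[-0.001 -0.972  0.235]
 [-0.002  0.235  0.972]
 [-1.     0.    -0.002]]
(array([ 131.69606767, -494.52144397, -753.78003122]), array([ 1.01934672e+02, -8.18578174e-02,  7.45630129e-02]))
(array([ 131.69606767, -494.52144397, -753.78003122]), array([-7.80652814e+01, -7.04343107e-02, -7.73251873e-02]))
(array([   0.89593144, -427.52229785, -264.13925597]), array([ 1.01934672e+02, -8.18578174e-02,  7.45630129e-02]))
```

{"name": "move_arm", "arguments": {
  "deltas": [85,0,-48,-3,4.5,0,0,85,0,-48,-4,4.5,0,0,85,0,-48,-4,4.5,0,0,85,0,-48,-4,4.5,0,0,85,0,-48,-4,4.5,0,0,85,0,-48,-4,4.5,0,0,85,0,-47,-5,4.5,0,0,85,0,-47,-5,4.5,0,0,85,0,-47,-5,4.5,0,0,85,0,-47,-5,4.5,0,0]
}}

```text
t: 1.15
tcp_pos: [0.5094, 0.3143, 0.231]
tool_rot: [-0.19, 0.681, 0.19, 0.681]
force: [0.7, -0.9, -0.2]
finger_gap: 0.995
```

{"name": "move_arm", "arguments": {
  "deltas": [85,0,-46,-4,4.5,0,0,85,0,-46,-4,4.5,0,0,85,0,-46,-4,4.5,0,0,85,0,-46,-4,4.5,0,0,85,0,-45,-4,4.5,0,0,85,0,-45,-4,4.5,0,0,85,0,-44,-4,4.5,0,0,85,0,-44,-4,4.5,0,0,85,0,-43,-4,4.5,0,0,85,0,-43,-4,4.5,0,0]
}}

```text
t: 2.15
tcp_pos: [0.5568, -0.1215, 0.231]
tool_rot: [0.085, 0.702, -0.085, 0.702]
force: [0.5, -1.1, 0.1]
finger_gap: 0.994
```

Run:
```python
from m import *
st=manip.sense(); print(st['t'],st['tcp_pos'],st['q'])
print(plan([.4502,-.2419,.15],64.5,1))
```

```text
2.15 [ 0.55682647 -0.12145101  0.23104178] [-4.10776575e-01  4.53544274e-01  1.57352003e+00  1.92287954e-05
  1.11449394e+00 -1.70628306e-01]
(array([  81.0374337 , -142.35472472,  -74.91997525]), array([ 1.17400323e+01,  2.03772762e-03, -8.53922492e-04]))
```

{"name": "move_arm", "arguments": {
  "deltas": [85,10,-28,-15,0,0,0,85,10,-28,-15,0,0,0,85,10,-28,-15,0,0,0,85,10,-28,-15,0,0,0,85,10,-30,-15,0,0,0,85,10,0,0,5.9,0,0,85,0,0,0,5.9,0,0,85,0,0,0,0,0,0]
}}

```text
t: 2.95
tcp_pos: [0.4504, -0.2402, 0.1708]
tool_rot: [0.156, 0.69, -0.155, 0.689]
force: [0.6, -0.4, 0.3]
finger_gap: 0.999
```

Run:
```python
from m import *
s=snap('wrist','w1.png')
st=manip.sense(); print(st['t'],st['tcp_pos'],st['q'])
print(plan([.4502,-.2419,.15],64.5,1))
```

```text
3.0 [ 0.45069919 -0.24009965  0.17109073] [-7.08591030e-01  4.62530025e-01  1.77806220e+00 -1.57399770e-05
  9.01522755e-01 -2.67513764e-01]
(array([21.09033177, -1.84382047,  0.32785208]), array([ 0.22869393, -0.02906396, -0.00717095]))
```

View pics/w1.png

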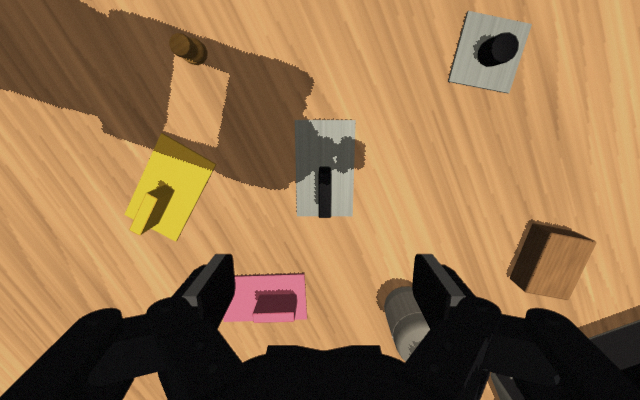

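The wrist view shows the grey long cover, 295–355 × 118–217, with its bar at (325,190) between the jaws, and spare, pink and yellow plates apart. I refine from this view.

Run:
```python
from m import *
s=load('w1.png')
hsv=cv2.cvtColor(s['image'],cv2.COLOR_RGB2HSV).astype(int)
m=(hsv[...,1]<60); z=np.zeros(m.shape,bool); z[112:224,285:362]=1
m2=maskcomp(m&z,(345,205)); r,b=rect(m2,s,.003); print(m2.sum(),r,b.round(1).tolist())
P=cloud(s); m3=z&(P[...,2]>.03)&(P[...,2]<.05); print(m3.sum(),P[m3][:,2].max()); ys,xs=np.nonzero(m3);print(xs.min(),xs.max(),ys.min(),ys.max())
print(cv2.minAreaRect((P[m3][:,:2]*1000).astype(np.float32)))
m4=z&(P[...,2]>-.002)&(P[...,2]<.006); print(np.median(P[m4][:,2]), np.median(P[30:60,380:430,2]))
```

```text
5473 ((459.1957702636719, -225.956298828125), (99.7901611328125, 59.68575668334961), 64.4263916015625) [[410.70001220703125, -258.1000061035156], [464.6000061035156, -283.79998779296875], [507.70001220703125, -193.8000030517578], [453.79998779296875, -168.10000610351562]]
574 0.041649193840871915
319 331 171 217
((452.2145080566406, -241.7762451171875), (43.807579040527344, 11.202674865722656), 64.48414611816406)
0.002792116545337434 0.00041889099550488913
```

{"name": "move_arm", "arguments": {
  "deltas": [85,30,-2,1,0,0,0,85,40,0,0,0.2,0,0,85,40,0,0,0,0,0,85,25,0,0,0,0,0,85,13,0,0,0,0,0,85,5,0,0,0,0,0,85,0,0,0,0,0,0]
}}

```text
t: 3.7
tcp_pos: [0.4513, -0.2424, 0.0184]
tool_rot: [0.156, 0.69, -0.156, 0.69]
force: [0.4, -1.0, 0.5]
finger_gap: 0.993
```

Run:
```python
from m import *
s=snap('wrist','w2.png')
st=manip.sense(); print(st['t'],st['tcp_pos'],st['force'])
print(plan([.4515,-.242,.009],64.5,1))
```

```text
3.75 [ 0.45157643 -0.24262852  0.01904649] [ 0.42882452 -0.76982899  0.02870579]
(array([10.04572331,  0.53864194, -0.35530236]), array([-0.01883495,  0.08873312,  0.02490014]))
```

View pics/w2.png

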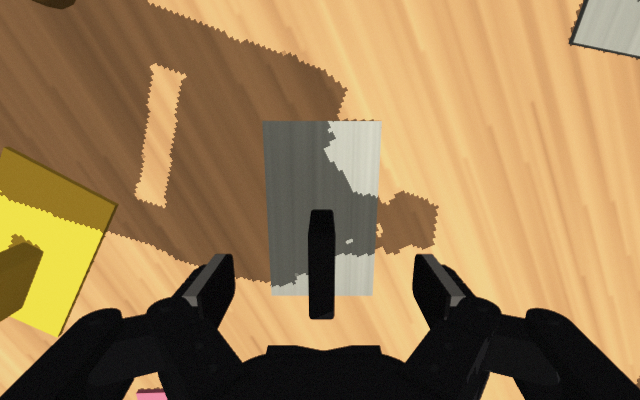

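The bar (321,265) stands centred between the pads (225 and 425), clear of the yellow plate. I lower 9 mm and close.

{"name": "move_arm", "arguments": {
  "deltas": [85,5,0,0,0,0,0,85,4,0,0,0,0,0,8,0,0,0,0,0,0,8,0,0,0,0,0,0,8,0,0,0,0,0,0,8,0,0,0,0,0,0,8,0,0,0,0,0,0,8,0,0,0,0,0,0,8,0,0,0,0,0,0,8,0,0,0,0,0,0],
  "force": 70
}}

```text
t: 4.75
tcp_pos: [0.4511, -0.2424, 0.0096]
tool_rot: [0.156, 0.689, -0.157, 0.69]
force: [0.1, -0.6, 3.8]
finger_gap: 0.129
```

{"name": "move_arm", "arguments": {
  "deltas": [0,0,0,0,0,0,0,0,-10,0,0,0,0,0,0,-20,0,0,0,0,0,0,-30,0,0,0,0,0,0,-30,0,0,0,0,0,0,-10,0,0,0,0,0,0,0,0,0,0,0,0]
}}

```text
t: 5.45
tcp_pos: [0.4516, -0.2428, 0.1107]
tool_rot: [0.156, 0.689, -0.157, 0.691]
force: [-0.2, -0.7, -1.2]
finger_gap: 0.128
```

Run:
```python
from m import *
s=snap('wrist','w3.png'); snap('scene','s3.png')
st=manip.sense(); print(st['t'],st['tcp_pos'],st['force'],st['finger_gap'])
# cover plate in the world: mask points near plate height
P=cloud(s); z=st['tcp_pos'][2]
d=np.linalg.norm(P[...,:2]-st['tcp_pos'][:2],axis=-1)
m=(P[...,2]>z-.03)&(P[...,2]<z+.01)&(d<.13)&(s['depth']>0)
hsv=cv2.cvtColor(s['image'],cv2.COLOR_RGB2HSV).astype(int)
m&=hsv[...,2]>60
Q=P[m]; print(m.sum(), np.percentile(Q[:,2],[5,50,95]))
A=np.c_[Q[:,:2]-st['tcp_pos'][:2],np.ones(len(Q))]; c=np.linalg.lstsq(A,Q[:,2],rcond=None)[0]; print('plane',c)
a=np.radians(64.5);u=np.array([np.cos(a),np.sin(a)]);print('pitch deg along y',np.degrees(c[:2]@u),'roll',np.degrees(c[:2]@[u[1],-u[0]]))
print(cv2.minAreaRect((Q[:,:2]*1000).astype(np.float32)))
lap=np.array([.6108,.1218]);b=np.radians(72.6);v=np.array([np.cos(b),np.sin(b)])
```

```text
5.55 [ 0.45033126 -0.24175312  0.10865661] [-0.30671321 -0.04466451 -1.21901927] 0.12566130340458126
15104 [0.10341628 0.10443679 0.1054591 ]
plane [ 0.00126662 -0.00453566  0.10459982]
pitch deg along y -0.2033156721376517 roll 0.1773814654566368
((463.0886535644531, -221.05589294433594), (87.75967407226562, 60.39429473876953), 64.40348815917969)
```

View pics/w3.png

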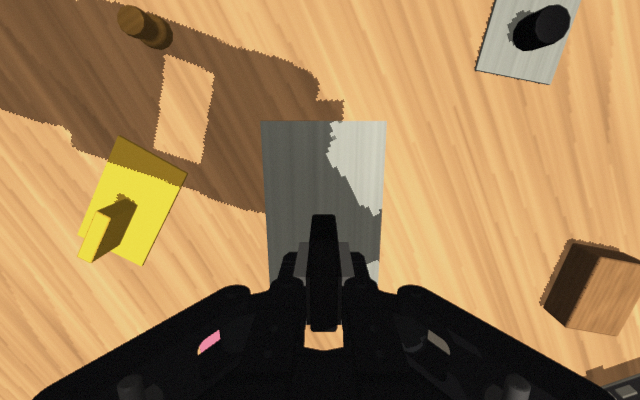

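Run:
```python
from m import *
lap=np.array([.6108,.1218]);b=np.radians(72.6);v=np.array([np.cos(b),np.sin(b)])
p=lap-v*.098; print(p, plan([*p,.11],72.6,1))
```

```text
[0.581494   0.02828445] (array([ -1.23428325, 300.20176305,   1.77025624]), array([-8.16857971, -0.07870621, -0.02698944]))
```

{"name": "move_arm", "arguments": {
  "deltas": [0,0,15,0,0,0,0,0,0,30,0,0,0,0,0,0,40,0,0,0,0,0,0,40,0,0,0,0,0,0,40,1,0,0,0,0,0,40,1,0,0,0,0,0,40,0,0,0,0,0,0,35,0,0,0,0,0,0,15,0,-4.1,0,0,0,0,5,0,-4.1,0,0]
}}

```text
t: 6.55
tcp_pos: [0.5814, 0.0312, 0.1075]
tool_rot: [0.105, 0.7, -0.104, 0.698]
force: [-1.1, -0.1, -1.4]
finger_gap: 0.125
```

{"name": "move_arm", "arguments": {
  "deltas": [0,0,0,0,0,0,0,0,0,0,0,0,0,0,0,0,0,0,0,0,0]
}}

```text
t: 6.85
tcp_pos: [0.5811, 0.0276, 0.1086]
tool_rot: [0.107, 0.7, -0.107, 0.698]
force: [-0.4, -0.5, -1.3]
finger_gap: 0.129
```

```bash
cat > meas.py <<'E'
from m import *
import sys
n=sys.argv[1]
s=snap('wrist',n)
st=manip.sense(); print(st['t'],st['tcp_pos'],st['force'],st['finger_gap'])
lap=np.array([.6108,.1218]);b=np.radians(72.6);v=np.array([np.cos(b),np.sin(b)])
p=lap-v*.078; print('plan to -78:',plan([*p,.11],72.6,1))
E
python3 meas.py w4.png
```

```text
6.9 [0.58135452 0.02733152 0.10881658] [-0.5033524  -0.05235036 -1.70191153] 0.13014876144580276
plan to -78: (array([-1.18835293, 20.95057701, -0.17441606]), array([-0.05793016, -0.06626525,  0.01401521]))
```

View pics/w4.png

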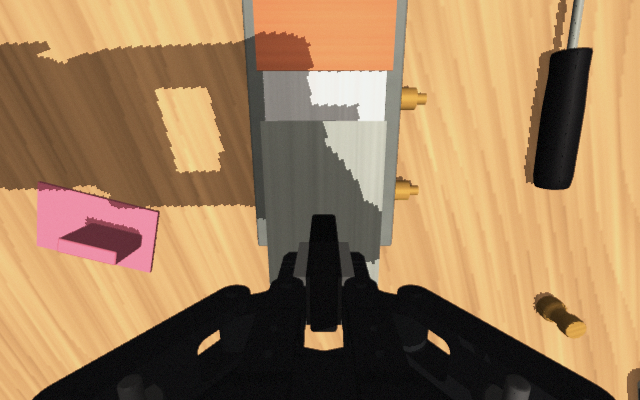

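The wrist view shows the held plate's free edge at row 121 (cols 260–387), and the flap lip at row 70 (cols 257–397) square ahead. I measure the offset in this one camera.

```bash
cat > rel.py <<'E'
from m import *
def rel(fn,st,ztop,lipz=.048):
    s=load(fn); I=s['image']; hsv=cv2.cvtColor(I,cv2.COLOR_RGB2HSV).astype(int)
    cop=(hsv[...,1]>90)&(hsv[...,0]<=12); z=np.zeros(cop.shape,bool); z[:160,230:420]=1
    cop=cv2.morphologyEx((cop&z).astype(np.uint8),cv2.MORPH_OPEN,np.ones((5,5)))>0
    cols=[u for u in range(264,390,3) if cop[:,u].any()]
    L=np.array([onz(s,u,np.nonzero(cop[:,u])[0].max()+.5,lipz)[:2] for u in cols])
    vx,vy,x0,y0=cv2.fitLine((L*1000).astype(np.float32),cv2.DIST_HUBER,0,.01,.01).ravel()
    ys,xs=np.nonzero(cop); rows=np.unique(ys); rows=rows[rows<rows.max()-6]
    fl=np.mean([ (onz(s,xs[ys==r].min()-.5,r,lipz)[:2],onz(s,xs[ys==r].max()+.5,r,lipz)[:2]) for r in rows],0)
    d=np.array([vx,vy]); d=d if d[0]>0 else -d   # lap x dir
    y=np.array([-d[1],d[0]])
    mid=fl.mean(0)*1000; w=np.linalg.norm(fl[1]-fl[0])*1000
    lip=np.array([x0,y0]); lapc=lip+d*((mid-lip)@d)
    print('lip mid',lapc.round(1),'yaw',np.degrees(np.arctan2(y[1],y[0])).round(2),'width',w.round(1))
    return lapc,d,y
def pt(s,u,v,z,lapc,d,y):
    q=onz(s,u,v,z)[:2]*1000-lapc; return (q@d).round(2),(q@y).round(2)
E
python3 - <<'E'
from rel import *
s=load('w4.png'); I=s['image'].astype(int).sum(2)
P=cloud(s)
print('plate top z',np.median(P[150:200,290:310,2]),np.median(P[150:200,360:375,2]),'bed',np.median(P[85:110,280:380,2]),'flap',np.median(P[20:60,320:390,2]))
lapc,d,y=rel('w4.png',None,0)
# plate front edge & sides by depth jump
dz=P[...,2]; pl=(dz>.09)&(dz<.115); 
zt=.1044
ct=[]
for u in range(270,380,5):
    r=np.nonzero(pl[100:160,u])[0].min()+100-.5; ct.append(pt(s,u,r,zt,lapc,d,y))
ct=np.array(ct); k=np.polyfit(ct[:,0],ct[:,1],1); print('edge y',ct[:,1].mean(),'slope deg',np.degrees(k[0]))
for r in (130,150,170,190,205):
    c=np.nonzero(pl[r,240:410])[0]+240; a=pt(s,c.min()-.5,r,zt,lapc,d,y); b=pt(s,c.max()+.5,r,zt,lapc,d,y); print(r,a,b,'mid x',(a[0]+b[0])/2)
E
```

```text
plate top z 0.10237906047116926 0.1022572067073067 bed 0.040417427126911265 flap 0.04832727210369959
lip mid [590.5 126.7] yaw 72.52 width 39.7
edge y -28.865000000000006 slope deg 0.016773185145473178
130 (np.float64(-7.76), np.float64(-33.19)) (np.float64(51.55), np.float64(-33.17)) mid x 21.895
150 (np.float64(-7.82), np.float64(-42.52)) (np.float64(51.14), np.float64(-42.49)) mid x 21.66
170 (np.float64(-7.88), np.float64(-52.19)) (np.float64(51.2), np.float64(-52.16)) mid x 21.66
190 (np.float64(-7.94), np.float64(-62.24)) (np.float64(51.26), np.float64(-62.2)) mid x 21.66
205 (np.float64(-7.86), np.float64(-70.02)) (np.float64(51.18), np.float64(-69.98)) mid x 21.66
```

```bash
sed -i 's/hsv\[...,0\]<=12)/((hsv[...,0]<=18)|(hsv[...,0]>=175)))/' rel.py
python3 - <<'E'
from rel import *
s=load('w4.png'); hsv=cv2.cvtColor(s['image'],cv2.COLOR_RGB2HSV)
for u in (240,248,254,262,320,380,390,396,400,405): print(u,hsv[30,u],hsv[60,u])
lapc,d,y=rel('w4.png',None,0)
P=cloud(s);dz=P[...,2]; pl=(dz>.09)&(dz<.115)
zt=.1023
for r in (130,170,205):
    c=np.nonzero(pl[r,240:410])[0]+240; a=pt(s,c.min()-.5,r,zt,lapc,d,y); b=pt(s,c.max()+.5,r,zt,lapc,d,y); print(r,a,b,'mid x',(a[0]+b[0])/2)
print('edge',pt(s,323,120.5,zt,lapc,d,y))
E
```

```text
240 [ 16 128 225] [ 14 136 118]
248 [ 35  22 150] [38 14 72]
254 [ 11 119 212] [45 20 75]
262 [ 11 153 238] [  9 169 148]
320 [ 13 143 238] [ 12 142 239]
380 [ 13 144 239] [ 13 148 238]
390 [ 13 145 239] [ 12 146 239]
396 [ 33  20 151] [ 36  17 146]
400 [ 33  19 150] [ 35  20 150]
405 [ 17  61 158] [ 17 121 234]
lip mid [609.6 120.7] yaw 72.52 width 113.3
130 (np.float64(-28.15), np.float64(-33.29)) (np.float64(32.01), np.float64(-33.27)) mid x 1.9299999999999997
170 (np.float64(-28.27), np.float64(-52.56)) (np.float64(31.65), np.float64(-52.53)) mid x 1.6899999999999995
205 (np.float64(-28.25), np.float64(-70.65)) (np.float64(31.63), np.float64(-70.6)) mid x 1.6899999999999995
edge (np.float64(1.7), np.float64(-28.9))
```

Run:
```python
from rel import *
s=load('w4.png'); hsv=cv2.cvtColor(s['image'],cv2.COLOR_RGB2HSV).astype(int)
lapc=np.array([609.6,120.7]);b=np.radians(72.52);y=np.array([np.cos(b),np.sin(b)]);d=np.array([y[1],-y[0]])
for r in (10,30,45,60,66):
    c=np.nonzero(hsv[r,250:402,1]>90)[0]+250; A=pt(s,c.min()-.5,r,.048,lapc,d,y);B=pt(s,c.max()+.5,r,.048,lapc,d,y);print(r,c.min(),c.max(),A,B,(A[0]+B[0])/2)
```

```text
10 253 396 (np.float64(-39.93), np.float64(32.85)) (np.float64(44.73), np.float64(32.82)) 2.3999999999999986
30 254 394 (np.float64(-40.02), np.float64(22.35)) (np.float64(44.24), np.float64(22.33)) 2.1099999999999994
45 255 394 (np.float64(-39.93), np.float64(14.24)) (np.float64(44.77), np.float64(14.23)) 2.4200000000000017
60 256 393 (np.float64(-39.85), np.float64(5.93)) (np.float64(44.71), np.float64(5.92)) 2.4299999999999997
66 256 392 (np.float64(-40.06), np.float64(2.54)) (np.float64(44.31), np.float64(2.54)) 2.125
```

{"name": "move_arm", "arguments": {
  "deltas": [0,15,5,0.5,0,0,0,0,20,5,0,0,0,0,0,12,3,0,0,0,0,0,5,0,0,0,0,0,0,2,0,0,0,0,0,0,0,0,0,0,0,0,0,0,0,0,0,0,0]
}}

```text
t: 7.6
tcp_pos: [0.5867, 0.0397, 0.0558]
tool_rot: [0.107, 0.699, -0.107, 0.699]
force: [0.8, 0.8, -1.0]
finger_gap: 0.124
```

{"name": "move_arm", "arguments": {
  "deltas": [0,2,0,0,0,0,0,0,0,0,0,0,0,0]
}}

```text
t: 7.8
tcp_pos: [0.5864, 0.0398, 0.0536]
tool_rot: [0.107, 0.699, -0.107, 0.699]
force: [-1.1, 0.5, -1.0]
finger_gap: 0.129
```

{"name": "move_arm", "arguments": {
  "deltas": [0,1,0,0,0,0,0,0,0,0,0,0,0,0]
}}

```text
t: 8.0
tcp_pos: [0.5862, 0.0399, 0.0524]
tool_rot: [0.107, 0.699, -0.107, 0.699]
force: [-0.4, 0.2, -0.9]
finger_gap: 0.126
```

{"name": "move_arm", "arguments": {
  "deltas": [0,1,0,0,0,0,0,0,0,0,0,0,0,0]
}}

```text
t: 8.2
tcp_pos: [0.5861, 0.0399, 0.0512]
tool_rot: [0.107, 0.699, -0.107, 0.699]
force: [0.6, -0.5, -1.3]
finger_gap: 0.126
```

{"name": "move_arm", "arguments": {
  "deltas": [0,1,0,0,0,0,0,0,0,0,0,0,0,0]
}}

```text
t: 8.4
tcp_pos: [0.5861, 0.0399, 0.0502]
tool_rot: [0.107, 0.699, -0.107, 0.699]
force: [-0.6, -0.8, -1.1]
finger_gap: 0.13
```

{"name": "move_arm", "arguments": {
  "deltas": [0,0.7,0,0,0,0,0,0,0,0,0,0,0,0]
}}

```text
t: 8.6
tcp_pos: [0.5863, 0.0399, 0.0496]
tool_rot: [0.107, 0.699, -0.107, 0.699]
force: [0.1, -0.2, -0.9]
finger_gap: 0.127
```

```bash
python3 meas.py w5.png
```

```text
8.65 [0.58628707 0.03990722 0.04963357] [-0.17000943  0.16914065 -1.15302744] 0.12754642402106559
plan to -78: (array([-60.36626863,   7.4787591 ,  -1.08651085]), array([ 0.03249631,  0.00693189, -0.00226398]))
```

View pics/w5.png

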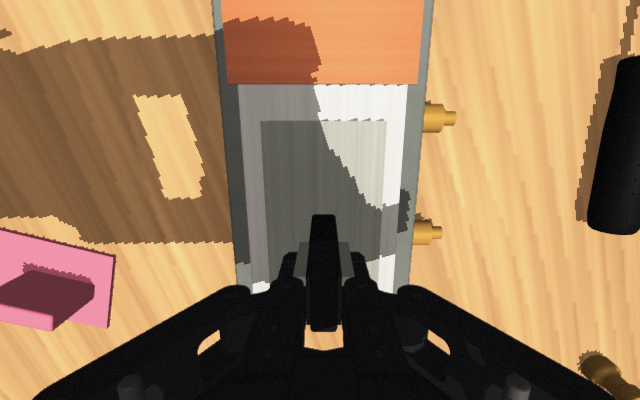

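Plate is over the bed, edge at row 121 short of the lip at row 84, margins even at both sides (cols 238–260, 386–408). I go on down to touch.

{"name": "move_arm", "arguments": {
  "deltas": [0,0.7,0,0,0,0,0,0,0,0,0,0,0,0]
}}

```text
t: 8.85
tcp_pos: [0.5863, 0.0399, 0.049]
tool_rot: [0.107, 0.699, -0.107, 0.699]
force: [-0.3, -0.6, 1.3]
finger_gap: 0.127
```

{"name": "move_arm", "arguments": {
  "deltas": [0,0.7,0,0,0,0,0,0,0,0,0,0,0,0]
}}

```text
t: 9.05
tcp_pos: [0.5863, 0.0399, 0.0484]
tool_rot: [0.107, 0.699, -0.107, 0.699]
force: [-0.6, 0.7, 1.6]
finger_gap: 0.123
```

{"name": "move_arm", "arguments": {
  "deltas": [0,0,4,0,0,0,0,0,0,5,0,0,0,0,0,0,3,0,0,0,0,0,0,0,0,0,0,0]
}}

```text
t: 9.45
tcp_pos: [0.5903, 0.0521, 0.0484]
tool_rot: [0.107, 0.699, -0.106, 0.699]
force: [0.7, 1.9, 1.7]
finger_gap: 0.126
```

```bash
python3 meas.py w6.png
python3 - <<'E'
from rel import *
s=load('w6.png'); hsv=cv2.cvtColor(s['image'],cv2.COLOR_RGB2HSV).astype(int)
P=cloud(s)
lapc=np.array([609.6,120.7]);b=np.radians(72.52);y=np.array([np.cos(b),np.sin(b)]);d=np.array([y[1],-y[0]])
for u in (280,320,360):
    lip=np.nonzero(hsv[:150,u,1]>90)[0].max(); print(u,lip,pt(s,u,lip+.5,.048,lapc,d,y),'edge121',pt(s,u,120.5,.042,lapc,d,y))
print('flap z',np.median(P[5:30,350:380,2]),np.median(P[70:90,350:380,2]),'plate',np.median(P[150:190,290:310,2]))
cv2.imwrite('pics/w6c.png',cv2.resize(s['image'][60:220,200:440,::-1],(720,480)))
E
```

```text
9.5 [0.59026532 0.05205768 0.04834462] [0.00688354 0.96606048 2.45668611] 0.1310529233576311
plan to -78: (array([-61.66088847,  -5.254992  ,  -1.21410188]), array([ 0.03776643,  0.04660741, -0.0488363 ]))
280 113 (np.float64(-16.54), np.float64(0.35)) edge121 (np.float64(-17.48), np.float64(-2.8))
320 113 (np.float64(1.54), np.float64(0.39)) edge121 (np.float64(1.47), np.float64(-2.76))
360 113 (np.float64(19.62), np.float64(0.43)) edge121 (np.float64(20.43), np.float64(-2.72))
flap z 0.04843999300744266 0.04835368122705941 plate 0.042137772052357185
```

View pics/w6c.png

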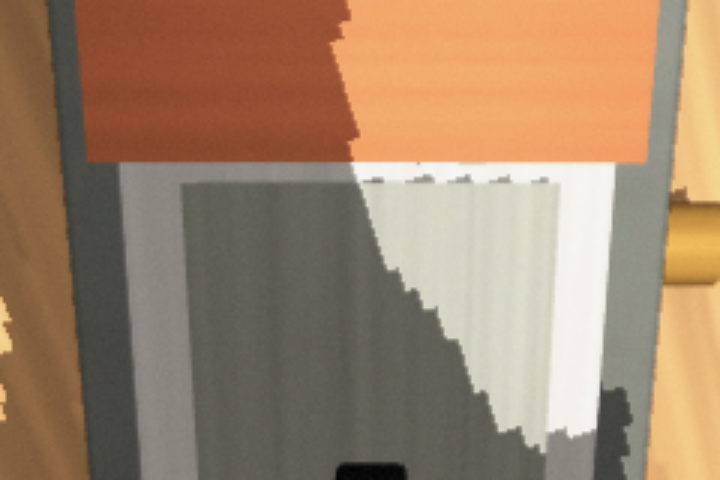

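Edge (crop row 182) is 3 mm short of the lip (row 162), square and centred, top face 4 mm below the flap's underside. Slide in 23 mm.

{"name": "move_arm", "arguments": {
  "deltas": [0,0,4,0,0,0,0,0,0,4,0,0,0,0,0,0,4,0,0,0,0,0,0,0,0,0,0,0]
}}

```text
t: 9.9
tcp_pos: [0.5937, 0.0636, 0.0482]
tool_rot: [0.107, 0.699, -0.106, 0.699]
force: [0.5, 1.2, 2.7]
finger_gap: 0.128
```

```bash
python3 meas.py w7.png
python3 - <<'E'
from rel import *
s=load('w7.png');P=cloud(s)
print('flap z',np.median(P[5:30,350:380,2]),np.median(P[70:90,350:380,2]),np.median(P[110:125,350:380,2]),'plate',np.median(P[160:190,290:310,2]))
E
```

```text
9.95 [0.59367736 0.06352821 0.04825271] [0.13921091 0.89199526 1.51500286] 0.12751003573332453
plan to -78: (array([-61.76269654, -17.21997069,  -1.07406123]), array([ 0.03249612,  0.0206461 , -0.04987835]))
flap z 0.04839114864772677 0.04835843123361033 0.04826462831331339 plate 0.042039428827035236
```

View pics/w7.png

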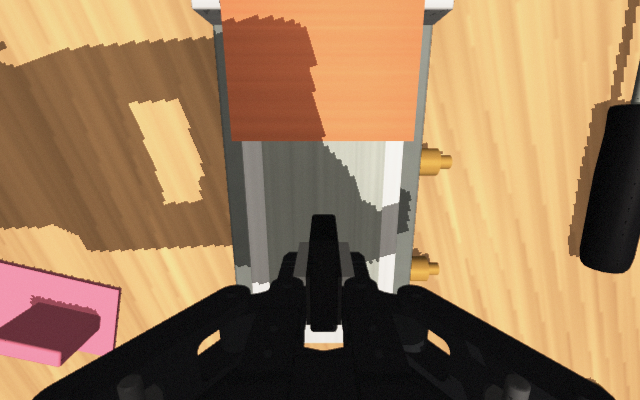

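The edge is under the flap (lip at row 141 hides it), and the flap is still level at 48.3 mm. Continue 12 mm.

{"name": "move_arm", "arguments": {
  "deltas": [0,0,4,0,0,0,0,0,0,4,0,0,0,0,0,0,4,0,0,0,0,0,0,0,0,0,0,0]
}}

```text
t: 10.35
tcp_pos: [0.5972, 0.075, 0.0482]
tool_rot: [0.107, 0.699, -0.106, 0.699]
force: [0.4, 0.3, 2.0]
finger_gap: 0.131
```

{"name": "move_arm", "arguments": {
  "deltas": [0,1,0,0,0,0,0,0,1,0,0,0,0,0,0,1,0,0,0,0,0,0,0.5,0,0,0,0,0,0,0,0,0,0,0,0,0,0,0,0,0,0,0]
}}

```text
t: 10.95
tcp_pos: [0.5972, 0.0749, 0.0455]
tool_rot: [0.107, 0.699, -0.107, 0.699]
force: [-0.3, 2.3, 7.0]
finger_gap: 0.127
```

```bash
python3 meas.py w8.png
cat > chk.py <<'E'
from rel import *
import sys
s=load(sys.argv[1]);P=cloud(s);hsv=cv2.cvtColor(s['image'],cv2.COLOR_RGB2HSV).astype(int)
print('flap z',[np.median(P[a:a+15,350:380,2]).round(4) for a in (10,70,110,135)],'plate z',[np.median(P[a:a+8,290:305,2]).round(4) for a in (165,200,230)])
lapc=np.array([609.6,120.7]);b=np.radians(72.52);y=np.array([np.cos(b),np.sin(b)]);d=np.array([y[1],-y[0]])
for u in (280,320,360):
    lip=np.nonzero(hsv[:200,u,1]>90)[0].max(); L=pt(s,u,lip+.5,.048,lapc,d,y); E=pt(s,u,120.5,.0385,lapc,d,y); print(u,lip,L,'edge at row121',E,'in',E[1]-L[1])
E
python3 chk.py w8.png
```

```text
11.0 [0.59725146 0.07494247 0.04551494] [-0.38849365  3.30722019  7.6368738 ] 0.1302947444200441
plan to -78: (array([-64.52055699, -29.15793055,  -1.04947487]), array([ 0.01111993,  0.03548059, -0.06835419]))
flap z [np.float64(0.0498), np.float64(0.0484), np.float64(0.0484), np.float64(0.0484)] plate z [np.float64(0.0399), np.float64(0.0393), np.float64(0.0393)]
280 167 (np.float64(-17.25), np.float64(0.1)) edge at row121 (np.float64(-17.75), np.float64(21.05)) in 20.95
320 167 (np.float64(1.35), np.float64(0.13)) edge at row121 (np.float64(1.3), np.float64(21.08)) in 20.95
360 167 (np.float64(19.96), np.float64(0.15)) edge at row121 (np.float64(20.34), np.float64(21.1)) in 20.950000000000003
```

View pics/w8.png

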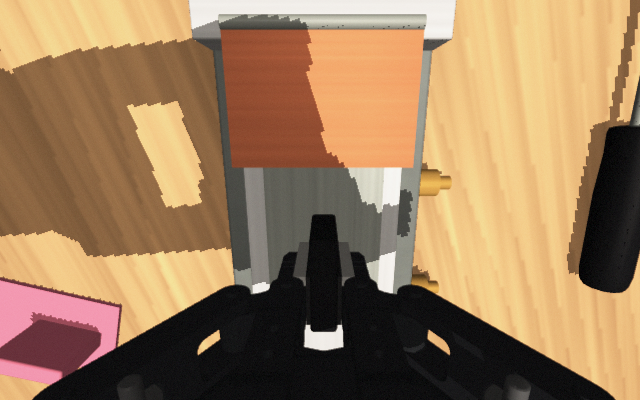

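{"name": "move_arm", "arguments": {
  "deltas": [0,0.5,0,0,0,0,0,0,0,0,0,0,0,0,0,0,0,0,0,0,0,0,0,0,0,0,0,0,0,0,0,0,0,0,0]
}}

```text
t: 11.5
tcp_pos: [0.5972, 0.0749, 0.0451]
tool_rot: [0.107, 0.699, -0.107, 0.699]
force: [-1.0, 3.6, 8.1]
finger_gap: 0.127
```

```bash
python3 meas.py w9.png; python3 chk.py w9.png
python3 - <<'E'
from rel import *
s=load('w9.png');P=cloud(s)
m=np.zeros(P.shape[:2],bool); m[172:240,268:378]=1; m&=(abs(P[...,2]-.039)<.0018)
Q=P[m]; 
hs=cv2.cvtColor(s['image'],cv2.COLOR_RGB2HSV); g=(hs[...,1]<70)
Q=P[m&g]; c=np.linalg.lstsq(np.c_[Q[:,:2],np.ones(len(Q))],Q[:,2],rcond=None)[0]; print(len(Q),'tilt deg',np.degrees(c[:2]),np.median(Q[:,2]))
# lateral
lapc=np.array([609.6,120.7]);b=np.radians(72.52);y=np.array([np.cos(b),np.sin(b)]);d=np.array([y[1],-y[0]])
I=cv2.cvtColor(s['image'],cv2.COLOR_RGB2GRAY).astype(int)
for r in (180,195): print(r,I[r,226:276:2].tolist(),I[r,370:420:2].tolist())
print(pt(s,265,180,.039,lapc,d,y),pt(s,384,180,.039,lapc,d,y))
snap('scene','s9.png'); t=snap('top','t9.png')
cv2.imwrite('pics/s9c.png',cv2.resize(load('s9.png')['image'][140:280,220:440,::-1],(792,504)))
st=manip.sense();print(st['force'],st['t'])
E
```

```text
11.55 [0.59722059 0.07492053 0.04514011] [-1.61858135  2.56543049  8.12720763] 0.1326453535040922
plan to -78: (array([-64.8951634 , -29.12764015,  -1.02808618]), array([ 0.00949502,  0.03320733, -0.06809878]))
flap z [np.float64(0.0498), np.float64(0.0484), np.float64(0.0484), np.float64(0.0483)] plate z [np.float64(0.0396), np.float64(0.039), np.float64(0.0389)]
280 167 (np.float64(-17.2), np.float64(0.16)) edge at row121 (np.float64(-17.69), np.float64(21.06)) in 20.9
320 167 (np.float64(1.36), np.float64(0.19)) edge at row121 (np.float64(1.3), np.float64(21.08)) in 20.889999999999997
360 167 (np.float64(19.92), np.float64(0.21)) edge at row121 (np.float64(20.3), np.float64(21.11)) in 20.9
6777 tilt deg [0.05101385 0.08425258] 0.03899802620213346
180 [67, 73, 73, 73, 73, 74, 75, 78, 72, 93, 137, 142, 139, 133, 132, 132, 136, 135, 131, 95, 97, 97, 93, 92, 94] [215, 220, 216, 211, 212, 215, 207, 243, 244, 245, 245, 244, 243, 245, 246, 234, 151, 151, 149, 149, 147, 148, 145, 146, 146]
195 [80, 73, 76, 74, 74, 75, 72, 75, 75, 77, 135, 139, 139, 135, 136, 133, 135, 135, 132, 113, 94, 96, 99, 95, 92] [215, 219, 214, 207, 209, 211, 218, 243, 243, 244, 244, 243, 244, 245, 242, 70, 72, 72, 72, 72, 72, 148, 150, 145, 126]
(np.float64(-26.22), np.float64(-7.62)) (np.float64(33.24), np.float64(-7.55))
[-0.50199181  3.12243487  8.35021517] 11.65
```

View pics/s9c.png

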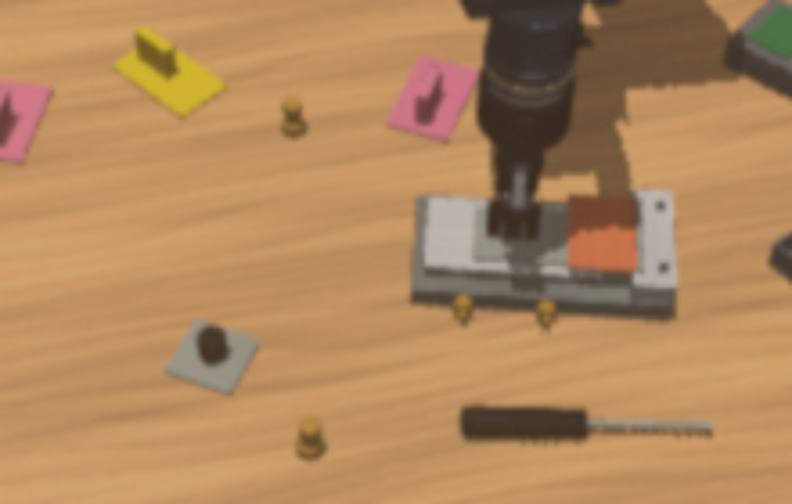

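The scene view shows the cover on the bed under a level flap (crop (602,232)), still gripped, with the spare and other items in their places. I hand in.

```bash
python3 -c "
from station import job
print(job.sign_off())"
```

```text
the job is handed in; nothing more can be done
None
```

I gripped the long steel cover by its black bar and lifted it clear of the bench. I then turned it about 8° and touched it down on the bed short of the flap. From there I slid it in under light contact, pressed it down, and handed the job in at about 11.7 s, still gripping and pressing.

My last checks, all from the wrist camera and the force reading:

| Check | Measured | Needed |
|---|---|---|
| Free edge in under the flap | about 21 mm (inferred: the flap hides the edge) | 12–32 mm |
| Off the middle | about 1 mm | within 10 mm |
| Square | within about 0.2° (before tucking; tool angle unchanged since) | 5° |
| Tilt | about 0.1° | under 2° |
| Bed pressed down, from plate height | about 4 mm | over 2 mm |
| Bed pressed down, from the push of about 9 N | about 3.5 mm | over 2 mm |
| Flap top | 48.3–48.4 mm, unchanged from before | level |

The two bed readings differ by about half a millimetre, but both are well over what is needed. One flap-height reading of 49.8 mm came from the hinge end, where the patch took in other parts; the rest of the flap read level. I checked that the spare cover and the other items had not moved only by eye, and only in the cropped part of the scene camera's picture. The last top picture was saved but not looked at. No check failed, and the sign-off gave no verdict.

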